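# Roll the blue-capped cartridge to the bench stop

### The job

Three gas-drying cartridges lie loose on the bench. With a flat hand, roll the one with the blue end caps away from you over the bench, without lifting it, until it rests along the rubber-faced stop bar, and leave it lying still there. Leave the orange-capped and green-capped cartridges where they are.

Things in the scene. Friction and masses are not known exactly. Their poses are not given: they have to be found in the camera images.
- cart_blue_center (a point): lying gas-drying cartridge, 60 mm diameter, aluminium barrel, yellow sight strip, two blue end caps; barrel with caps 110 mm long, thin brass nipple on each end (130 mm over all), 0.35 kg, smooth, rolls easily on its barrel. The point lies on its axis at mid length, 30 mm above the bench as it lies; its y axis runs along the cylinder, its x and z axes turn as it rolls (z points up at the start)
- cart_orange_center (a point): lying gas-drying cartridge, 60 mm diameter, aluminium barrel, yellow sight strip, two orange end caps; barrel with caps 110 mm long, thin brass nipple on each end (130 mm over all), 0.35 kg, smooth, rolls easily on its barrel. The point lies on its axis at mid length, 30 mm above the bench as it lies; its y axis runs along the cylinder, its x and z axes turn as it rolls (z points up at the start)
- cart_green_center (a point): lying gas-drying cartridge, 60 mm diameter, aluminium barrel, yellow sight strip, two green end caps; barrel with caps 110 mm long, thin brass nipple on each end (130 mm over all), 0.35 kg, smooth, rolls easily on its barrel. The point lies on its axis at mid length, 30 mm above the bench as it lies; its y axis runs along the cylinder, its x and z axes turn as it rolls (z points up at the start)
- stop_bar: fixed aluminium stop bar on the bench beyond the cartridges, 24 mm (x) by 520 mm (y) by 40 mm high (cap screws on top to 44 mm). Origin at the centre of its underside; y runs along the bar, x points away from the robot. The black rubber front face, which faces the robot, lies at x = -12 mm, so a cartridge resting against it has its axis at x = -42 mm
Not all that is in view belongs to the job. Leave any turquoise look-alike of the part that bears cart_blue_center alone.

How it is judged (in metres and radians):
On the way:
1. the blue-capped cartridge has rolled on the bench through more than 100 degrees (angle between cart_blue_center's own z axis and vertical above 1.75 rad and height (world z) of cart_blue_center below 0.036 m), for 0.1 s.
At the end, for the whole second after the job is handed in: The blue-capped cartridge lies still on the bench in front of the stop bar, within 12 mm of touching its rubber face, parallel to it within 10 degrees and with its middle within 220 mm of the bar's middle; the orange-capped and green-capped cartridges are within 30 mm of where they began (x of cart_blue_center in the frame of stop_bar between -0.054 and -0.03 m and y of cart_blue_center in the frame of stop_bar between -0.22 and 0.22 m and height (world z) of cart_blue_center below 0.034 m and angle between the y axis of cart_blue_center and the y axis of stop_bar, either way round below 0.175 rad and linear speed of cart_blue below 0.01 m/s and distance of each of cart_orange_center, cart_green_center from where it was at the start of the episode below 0.03 m).
It fails at once if the blue-capped cartridge is lifted more than 15 mm off the bench (height (world z) of cart_blue_center above 0.045 m).
It fails at once if the orange-capped cartridge is shifted by more than 30 mm (distance of cart_orange_center from where it was at the start of the episode above 0.03 m).
It fails at once if the green-capped cartridge is shifted by more than 30 mm (distance of cart_green_center from where it was at the start of the episode above 0.03 m).
It also fails if it takes over 38 s, if anything falls off the work surface, if the arm or the gripper's body presses on something with over 40 N, if the wrist force passes 120 N, or if a joint passes its speed limit or range.

### The arm

A 6-joint arm with a two-finger parallel gripper is mounted at the origin on a cart in front of the work surface, level with it; the furniture and walls round the work are solid. World frame = base frame: x ahead of the robot, y to its left, z up, the work surface at z = 0. Lengths are in m, angles in degrees, forces in N, time in s.
With the tool pointing down it reaches from about 0.275 to 0.725 m from the base axis. Payload 15.9 kg.
Tool frame: the origin (TCP) lies midway between the tips of the shut fingers; the grasp point (between the pads) lies 19 mm behind it; z points along the fingers, y is the line along which they close (so a half turn about z gives the same grasp; the last joint's range is limited). The gripper opens to 85 mm and grips with 20 to 120 N. Pads are 22 mm wide; open, the fingers measure 114 mm over their backs; the gripper's body (76 mm by 85 mm) begins 54 mm behind the grasp point. The pads swing forward as they close: fully open they stand 13 mm farther back than shut.
Start: joints at [-63.598, 12.198, -1.971, 75.831, 0, 90], TCP at [0.222, -0.448, 0.197] pointing down, gripper open.
Joint ranges: [-170.91, 170.91], [-42.67, 98.43], [-65.05, 77.54], [-120.47, 116.71], [-90, 82.35], [-180, 180]. Speed limits (degrees/s): [108.29, 108.29, 136.94, 147.25, 180, 180].

### API

Orientations are given as [roll, pitch, yaw] about the fixed x, y, z axes, in that order (R = Rz(yaw) Ry(pitch) Rx(roll)).
In Python, from bench import monitor, optics, arm gives the robot as it stands.
- The arm moves only by the tool servo_tool, never from a script. Its argument "series" is a list of rows, each a list of 7 numbers: the shift along the tool's x, y, z in m, then the turn, a rotation vector about the tool's x, y, z in degrees, then the gripper's target within -1 to 1 (fully open at 1, half-way at 0, shut at -1). In form: [[tx, ty, tz, wx, wy, wz, jaw], ...]. A call has 1 to 5 rows; each row shifts and turns the commanded pose from where the row before left it, along the tool's axes as they then stand; what a row does not reach is not made up. A row lasts 1/8 s, in which the tool goes at most 62.5 mm and 10.7 degrees, less where a joint would pass 70% of its speed; a pose out of reach is approached as far as the arm can. A call with a gripper value outside its range is refused whole. The fingers move at their own pace and stop on an object; "squeeze" is the grip in N (left out, the last holds). Time passes only in rows, so rows that do not move let the fingers close. It gives the time, the measured TCP pose, the force, the opening and the grip force at its end, in the units of the state.
- monitor.get_state(): the state, without advancing time (a new reading comes with each control period).
- optics.snapshot(name): name is "side" or "top" or "wrist"; returns a dict with "frame" (420x560x3 uint8, red, green, blue), "mtx" (3x3 intrinsics, pixels), "D" ([k1, k2, p1, p2, k3] as OpenCV has them; the pictures are not rectified), "position" and "attitude" of the camera in the world. Camera axes: x right, y down, z forward; pixel columns grow to the right and rows downward; lengths in m; the calibration is good to about 2 mm. A picture is of the moment at which its call begins. There is no depth.
- arm.job_done(): hands the job in; it is judged then, once.
The state is a dict: "t": time; "qpos": joint angles; "qd": joint speeds; "joint_efforts": joint torques, N m; "tool_pos": TCP position; "orientation": TCP orientation; "ft_force": force on the tool from outside, world axes, zero at the start; "ft_torque": the same for the moment, N m; "gripper_width": finger opening in m; "grasp_force": force on a finger pad.
Only numpy, scipy, OpenCV 4.12 (cv2) and the standard library are available. Lean on these libraries where they do the work, as an engineer would, in place of code of your own. Each camera call takes 0.05 s, during which the arm holds its last target. There are 200 camera calls.

## Working session

There is one attempt and no reset: what is moved stays moved. The work goes in short steps, Python scripts to look and compute and a tool call to move; the robot and the scene stay as the last step left them, time stands still between calls to the robot, and variables do not carry over. Pictures are saved under pics/ and viewed, at most 10 in all, crops included, and the job is handed in when it is done.

Besides the shell and the picture viewer there is one more tool, called after "Request:" by a JSON object that holds its "method" and its "body". servo_tool: Moves the arm, as the interface text tells. Its arguments: {"type":"object","properties":{"series":{"type":"array"},"squeeze":{"type":"number"}},"required":["series"]}

```bash
mkdir -p pics
cat > h.py <<'E'
import numpy as np, cv2
from scipy.spatial.transform import Rotation as Ro
from bench import monitor, optics, arm
def R(c):
    a=np.array(c["attitude"],float)
    if a.shape==(3,3): return a
    return Ro.from_euler('xyz',a,degrees=True).as_matrix() if a.size==3 else Ro.from_quat(a).as_matrix()
def ray(c,uv,z):
    p=cv2.undistortPoints(np.array([[uv]],float),np.array(c["mtx"]),np.array(c["D"]))[0,0]
    d=R(c)@np.array([p[0],p[1],1]); o=np.array(c["position"]); return o+d*(z-o[2])/d[2]
def save(c,n): cv2.imwrite(f"pics/{n}.png",c["frame"][:,:,::-1])
E
python3 - <<'E'
from h import *
for n in("top","side"):
    c=optics.snapshot(n); save(c,n+"0"); print(n,c["position"],c["attitude"],np.array(c["mtx"]).tolist(),c["D"]); np.save(f"{n}0.npy",c,allow_pickle=True)
print(monitor.get_state())
E
```

```text
top [0.467143   0.24449646 1.27797215] [-176.43183415   -1.4904726   -88.91164063] [[403.5997485885017, 0.0, 279.95284127548535], [0.0, 403.5997485885017, 211.99810615649804], [0.0, 0.0, 1.0]] [-0.08454243  0.          0.          0.          0.        ]
side [0.11408126 1.38021855 0.62293514] [-114.42151871   -1.33786281 -158.66280584] [[424.70802298738386, 0.0, 284.7980669278958], [0.0, 424.70802298738386, 204.126828775047], [0.0, 0.0, 1.0]] [0.00995453 0.         0.         0.         0.        ]
{'t': 0.1, 'qpos': array([-6.35972650e+01,  1.22223843e+01, -2.00288612e+00,  7.58314559e+01,
       -7.62668432e-04,  9.00008547e+01]), 'qd': array([-0.04023238, -0.12243198,  0.05187201, -0.0773196 ,  0.07140266,
       -0.01167212]), 'joint_efforts': array([-1.35063794e-03, -6.87248826e+01,  4.87806237e+01,  1.22225209e-02,
       -1.89357643e-04,  3.51917151e-05]), 'tool_pos': array([ 0.22218857, -0.44755279,  0.19687435]), 'orientation': array([-1.79943274e+02,  7.63514219e-04,  2.64018811e+01]), 'ft_force': array([0.08163785, 0.46715056, 0.67679805]), 'ft_torque': array([0.01336847, 0.0093131 , 0.00055411]), 'grasp_force': 0.0, 'gripper_width': 0.0854451596225611}
```

View pics/top0.png

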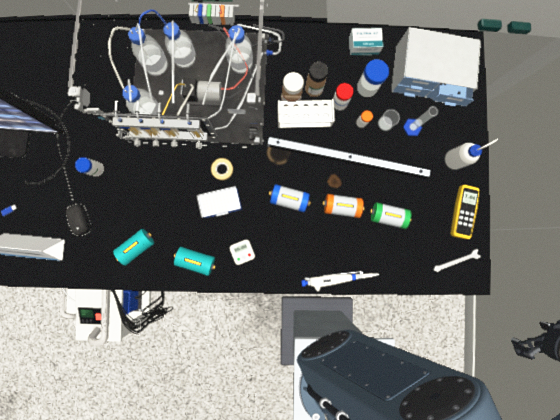

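View pics/side0.png

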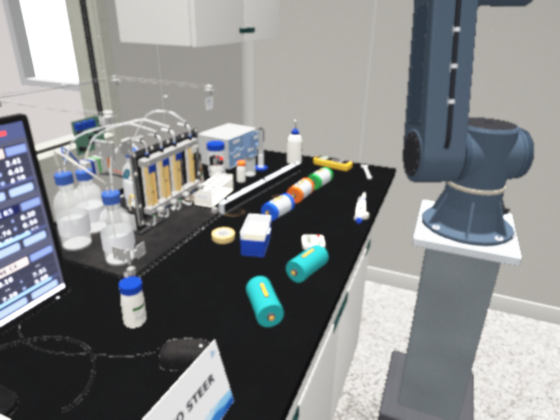

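Candidates: blue-capped at (290,198); orange (344,206) and green (391,215) caps; turquoise look-alikes at (133,247) and (194,261). The one at (290,198) has an aluminium barrel with blue caps, so it fits. The stop bar runs from (270,141) to (429,173). I'll measure these and confirm with an enlarged crop, including the brown things near (278,155) and (333,181).

Run:
```python
from h import *
c=np.load("top0.npy",allow_pickle=True).item(); f=c["frame"]
cv2.imwrite("pics/crop.png",cv2.resize(f[125:245,250:440,::-1],None,fx=4,fy=4,interpolation=cv2.INTER_CUBIC))
hsv=cv2.cvtColor(f,cv2.COLOR_RGB2HSV)
def show(n,lo,hi,z,box):
    m=cv2.inRange(hsv,lo,hi); M=np.zeros_like(m); x0,y0,x1,y1=box; M[y0:y1,x0:x1]=m[y0:y1,x0:x1]
    k,l,s,ce=cv2.connectedComponentsWithStats(M)
    out=[]
    for i in range(1,k):
        if s[i,4]>25:
            p=ray(c,ce[i],z); print(n,s[i,4],ce[i].round(1),p.round(4)); out.append(p)
    if len(out)==2: d=out[0]-out[1]; print("  mid",(sum(out)/2).round(4),"len",np.linalg.norm(d).round(4),"axis yaw from +y", np.degrees(np.arctan2(-d[0],d[1])))
show("blue",(100,120,60),(125,255,255),.03,(262,180,318,218))
show("orange",(5,150,100),(18,255,255),.03,(318,185,370,225))
show("green",(45,120,60),(80,255,255),.03,(365,195,420,235))
m=cv2.inRange(hsv,(0,0,140),(180,60,255)); M=np.zeros_like(m); M[132:180,262:436]=m[132:180,262:436]
k,l,s,ce=cv2.connectedComponentsWithStats(M); i=1+s[1:,4].argmax(); print(s[i])
r=cv2.minAreaRect(cv2.findContours((l==i).astype('uint8'),cv2.RETR_EXTERNAL,cv2.CHAIN_APPROX_NONE)[0][0]); 
for p in cv2.boxPoints(r): print("bar",p.round(1),ray(c,p,.04).round(4))
for p in [(278,155),(268,155),(290,155),(278,165),(333,181)]: print(p,ray(c,p,0).round(3))
```

```text
blue 138 [274.5 193.7] [0.6022 0.2314 0.03  ]
blue 133 [304.3 201.6] [0.5794 0.1385 0.03  ]
  mid [0.5908 0.185  0.03  ] len 0.0957 axis yaw from +y -13.774437620610826
orange 132 [328.8 203.3] [0.5758 0.0616 0.03  ]
orange 118 [359.5 207.7] [ 0.5643 -0.0351  0.03  ]
  mid [0.57   0.0133 0.03  ] len 0.0974 axis yaw from +y -6.783445588184485
green 161 [376.5 212.2] [ 0.5513 -0.0891  0.03  ]
green 122 [406.8 218.9] [ 0.5321 -0.1864  0.03  ]
  mid [ 0.5417 -0.1377  0.03  ] len 0.0992 axis yaw from +y -11.120409331064067
[ 268  137  162   40 1164]
bar [267.1 143.6] [0.7574 0.2579 0.04  ]
bar [268.6 136.2] [0.7808 0.2538 0.04  ]
bar [430.2 168.8] [ 0.6918 -0.2597  0.04  ]
bar [428.8 176.2] [ 0.6681 -0.2546  0.04  ]
(278, 155) [0.73  0.223 0.   ]
(268, 155) [0.73  0.255 0.   ]
(290, 155) [0.731 0.184 0.   ]
(278, 165) [0.698 0.222 0.   ]
(333, 181) [0.651 0.045 0.   ]
```

View pics/crop.png

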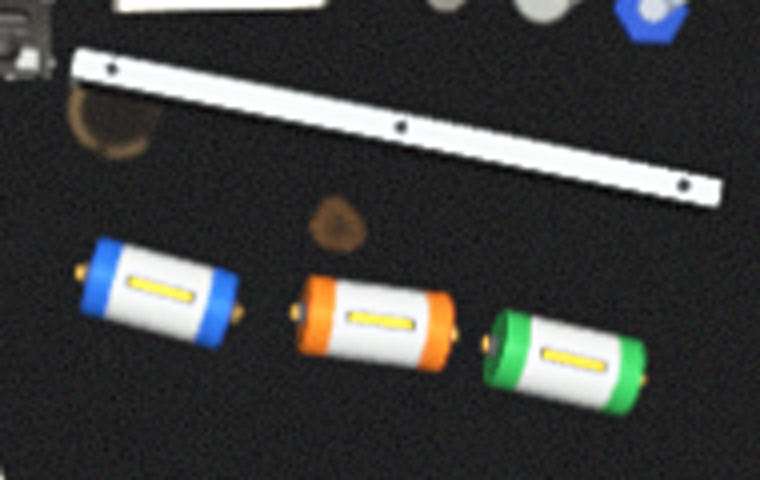

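The crop confirms it: blue-capped, aluminium-barrelled cartridge at (290,198). The brown patches are flat stains. The sizes agree: the bar measures 520 mm, and the cap centres are 96 mm apart. Blue is at (0.591, 0.185) and needs about 121 mm of travel along bar x (bar yaw −9.85°, bar middle (0.7245, −0.001)). Plan: turn the tool to yaw 170° (the half-turn keeps joint 6 in range), go behind the cartridge, and push at axis height with both fingers.

Request:
{"method": "servo_tool", "body": {"series": [[0,0,0,0,0,-9.6,0],[0,0,0,0,0,-9.6,0],[0,0,0,0,0,-9.6,0],[0,0,0,0,0,-9.6,0],[0,0,0,0,0,-9.6,0]]}}

```text
t: 0.72
tool_pos: [0.2222, -0.4476, 0.197]
orientation: [-180.0, -0.0, 74.7]
ft_force: [0.1, -0.0, -0.3]
gripper_width: 0.0423
grasp_force: 0.0
```

Request:
{"method": "servo_tool", "body": {"series": [[0,0,0,0,0,-9.6,0],[0,0,0,0,0,-9.6,0],[0,0,0,0,0,-9.6,0],[0,0,0,0,0,-9.6,0],[0,0,0,0,0,-9.6,0]]}}

```text
t: 1.35
tool_pos: [0.2222, -0.4476, 0.197]
orientation: [180.0, -0.0, 122.7]
ft_force: [0.7, -0.0, 0.1]
gripper_width: 0.0425
grasp_force: 0.0
```

Request:
{"method": "servo_tool", "body": {"series": [[0,0,0,0,0,-9.6,0],[0,0,0,0,0,-9.6,0],[0,0,0,0,0,-9.6,0],[0,0,0,0,0,-9.6,0],[0,0,0,0,0,-9.2,0]]}}

```text
t: 1.98
tool_pos: [0.2222, -0.4476, 0.197]
orientation: [180.0, -0.0, 170.3]
ft_force: [0.8, 0.5, -0.9]
gripper_width: 0.0424
grasp_force: 0.0
```

Request:
{"method": "servo_tool", "body": {"series": [[-0.012,0.046,0,0,0,0,0],[-0.012,0.046,0,0,0,0,0],[-0.012,0.046,0,0,0,0,0],[-0.012,0.046,0,0,0,0,0],[-0.012,0.046,0,0,0,0,0]]}}

```text
t: 2.6
tool_pos: [0.3216, -0.2303, 0.1972]
orientation: [180.0, -0.0, 170.0]
ft_force: [0.9, -1.6, -0.7]
gripper_width: 0.0428
grasp_force: 0.0
```

Request:
{"method": "servo_tool", "body": {"series": [[-0.012,0.046,0,0,0,0,0],[-0.012,0.046,0,0,0,0,0],[-0.012,0.046,0,0,0,0,0],[-0.012,0.046,0,0,0,0,0],[-0.012,0.046,0,0,0,0,0]]}}

```text
t: 3.22
tool_pos: [0.4207, -0.0141, 0.1972]
orientation: [-180.0, -0.0, 170.0]
ft_force: [0.4, -0.8, -0.6]
gripper_width: 0.0427
grasp_force: 0.0
```

Request:
{"method": "servo_tool", "body": {"series": [[-0.01,0.045,0,0,0,0,0],[-0.01,0.045,0,0,0,0,0],[-0.01,0.045,0,0,0,0,0],[-0.01,0.045,0,0,0,0,0],[0,0.025,0,0,0,0,0]]}}

```text
t: 3.85
tool_pos: [0.4956, 0.1812, 0.1966]
orientation: [-180.0, -0.1, 170.1]
ft_force: [-0.1, -0.8, -0.8]
gripper_width: 0.0429
grasp_force: 0.0
```

Run:
```python
from h import *
c=optics.snapshot("top"); cv2.imwrite("pics/t1.png",cv2.resize(c["frame"][120:320,200:440,::-1],None,fx=3,fy=3))
s=monitor.get_state(); print(s["tool_pos"],s["orientation"],s["qpos"])
```

```text
[0.49565974 0.18293513 0.19643564] [ 1.79979692e+02 -6.66577621e-02  1.70115289e+02] [2.02240418e+01 1.56378255e+01 2.35441708e+00 7.67640680e+01
 5.10065889e-02 3.01087436e+01]
```

View pics/t1.png

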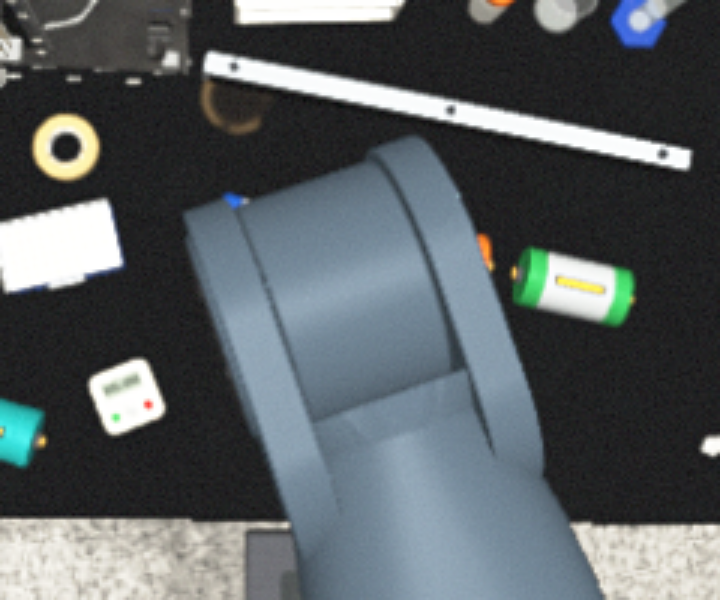

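The arm hides the cartridge, which is still in place with its blue cap visible at about (235,200) in the crop. I'll centre along the axis and descend behind it.

Request:
{"method": "servo_tool", "body": {"series": [[0,0.018,0,0,0,0,0],[0,0,0.05,0,0,0,0],[0,0,0.05,0,0,0,0],[0,0,0.05,0,0,0,0],[0,0,0.03,0,0,0,0]]}}

```text
t: 4.53
tool_pos: [0.4973, 0.1965, 0.015]
orientation: [-179.9, -0.1, 170.0]
ft_force: [0.5, 0.3, 0.7]
gripper_width: 0.0426
grasp_force: 0.0
```

Run:
```python
from h import *
c=optics.snapshot("wrist"); save(c,"w1"); 
c=optics.snapshot("side"); cv2.imwrite("pics/s1.png",cv2.resize(c["frame"][130:290,200:400,::-1],None,fx=3.5,fy=3.5))
s=monitor.get_state(); print(s["tool_pos"],s["orientation"],s["ft_force"])
```

```text
[0.49624479 0.19605077 0.01452611] [-179.84577442   -0.25145064  169.96590049] [-0.68331178 -0.44160087  0.62278641]
```

View pics/s1.png

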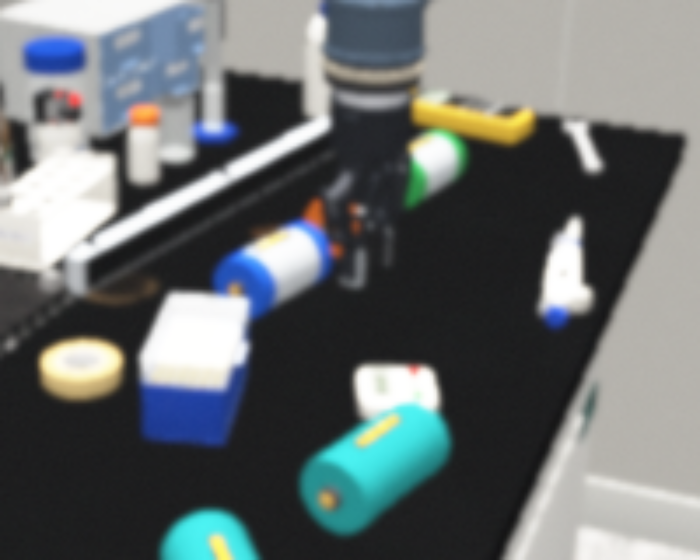

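View pics/w1.png

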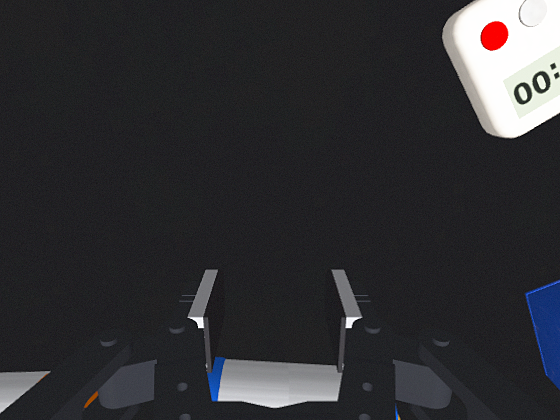

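Side crop: fingers (around (360,250)) stand behind the cartridge with a gap, near the bench. Wrist view: barrel ahead of both fingers (row ~380), roughly centred and a few mm to the right (+y). Approaching gently, shifting 5 mm.

Request:
{"method": "servo_tool", "body": {"series": [[-0.01,0.005,0,0,0,0,0],[-0.01,0,0,0,0,0,0],[-0.01,0,0,0,0,0,0],[-0.01,0,0,0,0,0,0],[-0.005,0,0,0,0,0,0]]}}

```text
t: 5.25
tool_pos: [0.5445, 0.1939, 0.0174]
orientation: [180.0, 0.0, 170.0]
ft_force: [-0.1, 0.8, -0.1]
gripper_width: 0.0425
grasp_force: 0.0
```

Request:
{"method": "servo_tool", "body": {"series": [[-0.004,0,0,0,0,0,0],[-0.004,0,0,0,0,0,0],[-0.004,0,0,0,0,0,0],[-0.004,0,0,0,0,0,0],[-0.004,0,0,0,0,0,0]]}}

```text
t: 5.88
tool_pos: [0.5636, 0.1906, 0.0174]
orientation: [180.0, 0.0, 170.0]
ft_force: [-2.6, -0.8, 8.0]
gripper_width: 0.0427
grasp_force: 3.7
```

Request:
{"method": "servo_tool", "body": {"series": [[-0.004,0,0,0,0,0,0],[-0.004,0,0,0,0,0,0],[-0.004,0,0,0,0,0,0],[-0.004,0,0,0,0,0,0],[-0.004,0,0,0,0,0,0]]}}

```text
t: 6.5
tool_pos: [0.5847, 0.1862, 0.0207]
orientation: [-180.0, 0.2, 169.9]
ft_force: [-14.6, -12.4, 53.2]
gripper_width: 0.0429
grasp_force: 26.8
```

Run:
```python
from h import *
c=optics.snapshot("side"); cv2.imwrite("pics/s2.png",cv2.resize(c["frame"][130:290,200:400,::-1],None,fx=3.5,fy=3.5))
s=monitor.get_state(); print(s["t"],s["tool_pos"],s["orientation"],s["ft_force"])
```

```text
6.55 [0.58528279 0.18615316 0.02087863] [-179.97645938    0.28214341  169.93992077] [-12.01075505 -11.2291555   47.65545899]
```

View pics/s2.png

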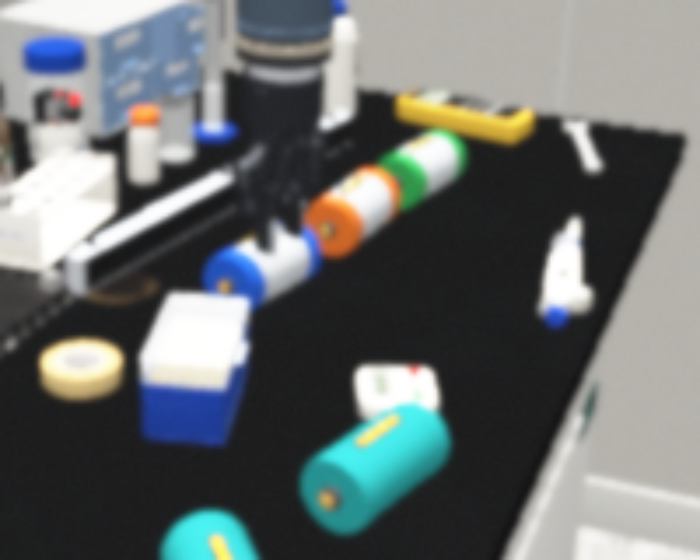

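The 53 N upward is unexpected, so something is riding on the cartridge. Before moving on I'll locate the cartridge and the finger tips from the side view.

Run:
```python
from h import *
def proj(c,P):
    r=R(c).T; return cv2.projectPoints(np.array(P,float).reshape(-1,1,3),cv2.Rodrigues(r)[0],-r@np.array(c["position"]),np.array(c["mtx"]),np.array(c["D"]))[0][:,0]
c0=np.load("side0.npy",allow_pickle=True).item(); c=optics.snapshot("side")
for cc in(c0,c):
    h=cv2.cvtColor(cc["frame"],cv2.COLOR_RGB2HSV); m=cv2.inRange(h,(100,120,60),(125,255,255)); M=np.zeros_like(m); M[185:222,255:300]=m[185:222,255:300]
    k,l,s,ce=cv2.connectedComponentsWithStats(M)
    for i in range(1,k):
        if s[i,4]>15: print(s[i],ce[i].round(1),ray(cc,ce[i],.03).round(4))
s=monitor.get_state(); print(s["tool_pos"],s["ft_force"],s["ft_torque"])
t=s["tool_pos"]; print("tcp crop px",(proj(c,[t,t+[0,0,.07]])-[200,130])*3.5)
cv2.imwrite("pics/s3.png",cv2.resize(c["frame"][170:230,240:320,::-1],None,fx=9,fy=9,interpolation=cv2.INTER_CUBIC))
```

```text
[282 192  14  18  56] [290. 200.] [0.5726 0.1192 0.03  ]
[260 201  19  21 205] [269.6 209.7] [0.6059 0.2203 0.03  ]
[286 196   6  14  36] [289.1 202.4] [0.5681 0.1396 0.03  ]
[257 200  19  19 190] [266.2 207.9] [0.6216 0.212  0.03  ]
[0.58521981 0.18617321 0.02090536] [-10.846021   -12.63171325  47.07220062] [-3.29772097  2.0742053  -0.15720874]
tcp crop px [[277.45800249 277.49243824]
 [278.80448146 209.65884734]]
```

View pics/s3.png

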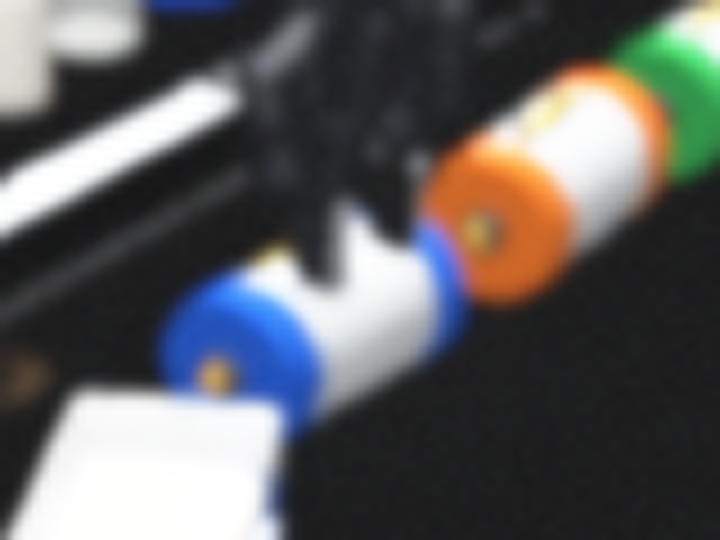

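The tips ride on the cartridge's upper back: half open, they stand higher than I assumed (about 50 mm with the TCP at 20 mm). I'll lift off, back away and look.

Request:
{"method": "servo_tool", "body": {"series": [[0.001,0,-0.004,0,0,0,0],[0.001,0,-0.006,0,0,0,0],[0,0,-0.02,0,0,0,0],[0,0,-0.05,0,0,0,0],[0.04,0,-0.02,0,0,0,0]]}}

```text
t: 7.22
tool_pos: [0.5438, 0.1947, 0.1196]
orientation: [179.9, 0.2, 169.9]
ft_force: [-1.8, 0.8, -0.4]
gripper_width: 0.0424
grasp_force: 0.0
```

Request:
{"method": "servo_tool", "body": {"series": [[0.05,0,0,0,0,0,0],[0.05,0,0,0,0,0,0],[0.05,0,0,0,0,0,0],[0.05,0,0,0,0,0,0],[0,0,0,0,0,0,0]]}}

```text
t: 7.85
tool_pos: [0.3422, 0.2294, 0.1176]
orientation: [180.0, -0.0, 170.1]
ft_force: [0.7, 0.9, 1.3]
gripper_width: 0.0429
grasp_force: 0.0
```

```bash
cat > m.py <<'E'
from h import *
def meas(c,z=.03,mn=25):
    f=c["frame"]; h=cv2.cvtColor(f,cv2.COLOR_RGB2HSV); bo=np.array([.7245,-.0006]); a=np.radians(-9.85); B=np.array([[np.cos(a),np.sin(a)],[-np.sin(a),np.cos(a)]])
    for n,lo,hi,b in(("blue",(100,120,60),(125,255,255),(262,140,325,222)),("orange",(5,150,100),(18,255,255),(318,185,370,225)),("green",(45,120,60),(80,255,255),(365,195,420,235))):
        m=cv2.inRange(h,lo,hi); M=np.zeros_like(m); x0,y0,x1,y1=b; M[y0:y1,x0:x1]=m[y0:y1,x0:x1]
        k,l,s,ce=cv2.connectedComponentsWithStats(M); P=[ray(c,ce[i],z) for i in range(1,k) if s[i,4]>mn]
        print(n,[(int(s[i,4]),ce[i].round(1).tolist()) for i in range(1,k) if s[i,4]>mn])
        if len(P)==2:
            P.sort(key=lambda p:-p[1]); d=P[0]-P[1]; q=(P[0]+P[1])/2; print("  mid",q.round(4),"len",np.linalg.norm(d).round(3),"yaw",np.degrees(np.arctan2(-d[0],d[1])).round(1),"bar xy",(B@(q[:2]-bo)).round(4))
E
python3 - <<'E'
from m import *
c=optics.snapshot("top"); meas(c); cv2.imwrite("pics/t2.png",cv2.resize(c["frame"][120:320,200:440,::-1],None,fx=3,fy=3))
s=monitor.get_state(); print(s["t"],s["tool_pos"],s["ft_force"])
E
```

```text
blue [(134, [275.5, 190.1]), (132, [305.2, 198.2])]
  mid [0.6019 0.1822 0.03  ] len 0.096 yaw -14.0 bar xy [-0.1521  0.1591]
orange [(134, [328.9, 203.2]), (117, [359.5, 207.5])]
  mid [0.5705 0.0132 0.03  ] len 0.097 yaw -6.8 bar xy [-0.154  -0.0128]
green [(157, [376.5, 212.1]), (122, [406.8, 218.9])]
  mid [ 0.5418 -0.1378  0.03  ] len 0.099 yaw -11.3 bar xy [-0.1565 -0.1664]
7.9 [0.34402506 0.22958167 0.11772356] [ 0.21968597 -0.06824612  0.5199757 ]
```

Blue rolled 11 mm and is now at bar (−0.152, 0.159); orange and green haven't moved. Next I'll return behind it and feel for the bench with the tips, so the push is at axis height.

Request:
{"method": "servo_tool", "body": {"series": [[-0.046,0,0,0,0,0,0],[-0.046,0,0,0,0,0,0],[-0.046,0,0,0,0,0,0],[-0.046,0,0.05,0,0,0,0],[0,0,0.05,0,0,0,0]]}}

```text
t: 8.52
tool_pos: [0.5264, 0.1969, 0.0197]
orientation: [179.9, 0.1, 169.8]
ft_force: [-0.1, 0.1, -0.5]
gripper_width: 0.0429
grasp_force: 0.0
```

Request:
{"method": "servo_tool", "body": {"series": [[0,0,0.003,0,0,0,0],[0,0,0.003,0,0,0,0],[0,0,0.003,0,0,0,0]]}}

```text
t: 8.9
tool_pos: [0.5236, 0.1985, 0.0143]
orientation: [179.9, 0.2, 170.0]
ft_force: [0.4, 0.9, -0.6]
gripper_width: 0.043
grasp_force: 0.0
```

Run:
```python
from h import *
c=optics.snapshot("side"); cv2.imwrite("pics/s4.png",cv2.resize(c["frame"][160:230,245:345,::-1],None,fx=8,fy=8,interpolation=cv2.INTER_CUBIC))
s=monitor.get_state(); t=s["tool_pos"];print(t,s["ft_force"],s["orientation"])
r=R(c).T
P=np.array([t,t+[0,0,.02],t+[0,0,.04]]); print((cv2.projectPoints(P.reshape(-1,1,3),cv2.Rodrigues(r)[0],-r@np.array(c["position"]),np.array(c["mtx"]),np.array(c["D"]))[0][:,0]-[245,160])*8)
```

```text
[0.52325225 0.1983659  0.01368248] [-0.16117403 -0.43979759 -0.69762641] [1.79928516e+02 1.24748679e-01 1.70017501e+02]
[[403.09862599 448.1782661 ]
 [404.75301551 403.98590474]
 [406.42760145 359.26214966]]
```

View pics/s4.png

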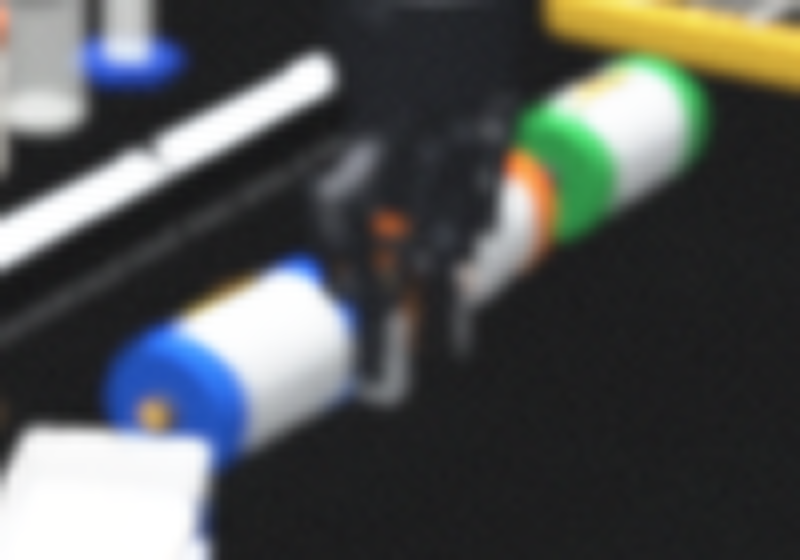

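Side crop: finger tips at (385,400) and (460,350), so they really do hang about 30 mm above the TCP's projection (403,448). No contact force yet, so I'll lower further in small steps.

Request:
{"method": "servo_tool", "body": {"series": [[0,0,0.004,0,0,0,0],[0,0,0.004,0,0,0,0],[0,0,0.003,0,0,0,0],[0,0,0,0,0,0,0]]}}

```text
t: 9.45
tool_pos: [0.5221, 0.1978, 0.001]
orientation: [-180.0, -0.0, 170.0]
ft_force: [1.1, -0.0, -0.5]
gripper_width: 0.0427
grasp_force: 0.0
```

Request:
{"method": "servo_tool", "body": {"series": [[0,0,0.003,0,0,0,0],[0,0,0.002,0,0,0,0]]}}

```text
t: 9.7
tool_pos: [0.5223, 0.1979, -0.0038]
orientation: [180.0, 0.0, 170.0]
ft_force: [-0.3, -0.1, 1.0]
gripper_width: 0.0427
grasp_force: 0.0
```

Request:
{"method": "servo_tool", "body": {"series": [[0,0,0.003,0,0,0,0],[0,0,0.003,0,0,0,0],[0,0,0,0,0,0,0]]}}

```text
t: 10.07
tool_pos: [0.5221, 0.1978, -0.01]
orientation: [-180.0, -0.0, 170.0]
ft_force: [-1.0, 0.9, 0.0]
gripper_width: 0.0424
grasp_force: 0.0
```

Request:
{"method": "servo_tool", "body": {"series": [[-0.006,0,0,0,0,0,0],[-0.006,0,0,0,0,0,0],[-0.006,0,0,0,0,0,0],[-0.006,0,0,0,0,0,0],[-0.006,0,0,0,0,0,0]]}}

```text
t: 10.7
tool_pos: [0.5523, 0.1926, -0.0097]
orientation: [-180.0, -0.0, 170.0]
ft_force: [-0.8, -0.5, 0.4]
gripper_width: 0.0427
grasp_force: 0.0
```

Request:
{"method": "servo_tool", "body": {"series": [[-0.004,0,0,0,0,0,0],[-0.004,0,0,0,0,0,0],[-0.004,0,0,0,0,0,0],[-0.004,0,0,0,0,0,0]]}}

```text
t: 11.2
tool_pos: [0.5679, 0.1899, -0.0097]
orientation: [-180.0, 0.0, 170.0]
ft_force: [-0.6, 0.3, -0.1]
gripper_width: 0.0427
grasp_force: 0.4
```

Light contact, no vertical load. Pushing on.

Request:
{"method": "servo_tool", "body": {"series": [[-0.004,0,0,0,0,0,0],[-0.004,0,0,0,0,0,0],[-0.004,0,0,0,0,0,0],[-0.004,0,0,0,0,0,0],[-0.004,0,0,0,0,0,0]]}}

```text
t: 11.82
tool_pos: [0.5876, 0.1864, -0.0097]
orientation: [-180.0, -0.0, 170.0]
ft_force: [0.0, 0.4, 0.1]
gripper_width: 0.0429
grasp_force: 0.1
```

Run:
```python
from m import *
c=optics.snapshot("side"); h=cv2.cvtColor(c["frame"],cv2.COLOR_RGB2HSV); m=cv2.inRange(h,(100,120,60),(125,255,255)); m[:185]=0;m[222:]=0;m[:,:235]=0;m[:,300:]=0
k,l,s,ce=cv2.connectedComponentsWithStats(m)
for i in range(1,k):
    if s[i,4]>15: print(s[i],ray(c,ce[i],.03).round(4))
y=cv2.inRange(h,(20,120,100),(33,255,255)); y[:185]=0;y[222:]=0;y[:,:250]=0;y[:,300:]=0; print("yellow px",cv2.countNonZero(y),np.argwhere(y)[:4])
meas(optics.snapshot("top")); s=monitor.get_state(); print(s["tool_pos"],s["ft_force"])
```

```text
[251 197  18  17 196] [0.6492 0.2065 0.03  ]
yellow px 0 []
blue []
orange [(115, [359.4, 207.6])]
green [(160, [376.5, 212.2]), (121, [406.9, 218.8])]
  mid [ 0.5418 -0.1378  0.03  ] len 0.099 yaw -11.0 bar xy [-0.1565 -0.1664]
[ 0.58773779  0.18634698 -0.00971641] [-0.97778009 -0.0838877  -0.75733248]
```

It's moving forward freely: the cap advanced 28 mm and the strip has rotated out of view. Continuing.

Request:
{"method": "servo_tool", "body": {"series": [[-0.005,0,0,0,0,0,0],[-0.005,0,0,0,0,0,0],[-0.005,0,0,0,0,0,0],[-0.005,0,0,0,0,0,0],[-0.005,0,0,0,0,0,0]]}}

```text
t: 12.55
tool_pos: [0.6122, 0.182, -0.0097]
orientation: [-180.0, -0.0, 170.0]
ft_force: [0.3, 0.2, -0.1]
gripper_width: 0.0428
grasp_force: 0.0
```

Request:
{"method": "servo_tool", "body": {"series": [[-0.005,0,0,0,0,0,0],[-0.005,0,0,0,0,0,0],[-0.005,0,0,0,0,0,0],[-0.005,0,0,0,0,0,0],[-0.004,0,0,0,0,0,0]]}}

```text
t: 13.18
tool_pos: [0.6359, 0.1779, -0.0097]
orientation: [180.0, 0.0, 170.0]
ft_force: [0.5, -0.3, -0.1]
gripper_width: 0.0425
grasp_force: 0.0
```

Request:
{"method": "servo_tool", "body": {"series": [[-0.004,0,0,0,0,0,0],[-0.004,0,0,0,0,0,0],[-0.003,0,0,0,0,0,0],[-0.003,0,0,0,0,0,0],[-0.003,0,0,0,0,0,0]]}}

```text
t: 13.8
tool_pos: [0.6524, 0.175, -0.0097]
orientation: [180.0, -0.0, 170.0]
ft_force: [-0.7, 0.0, 1.1]
gripper_width: 0.0428
grasp_force: 0.3
```

```bash
cat > sd.py <<'E'
from m import *
c=optics.snapshot("side"); h=cv2.cvtColor(c["frame"],cv2.COLOR_RGB2HSV); m=cv2.inRange(h,(100,120,60),(125,255,255)); m[:175]=0;m[222:]=0;m[:,:225]=0;m[:,300:]=0
k,l,s,ce=cv2.connectedComponentsWithStats(m)
for i in range(1,k):
    if s[i,4]>15: print(s[i],ray(c,ce[i],.03).round(4))
s=monitor.get_state(); print(s["t"],s["tool_pos"],s["ft_force"])
E
python3 sd.py
```

```text
[236 195  17  18 215] [0.7016 0.2101 0.03  ]
13.85 [ 0.65272954  0.17486734 -0.00969253] [-0.53389474 -0.11834473 -0.30678025]
```

Request:
{"method": "servo_tool", "body": {"series": [[-0.003,0,0,0,0,0,0],[-0.003,0,0,0,0,0,0],[-0.003,0,0,0,0,0,0],[-0.003,0,0,0,0,0,0],[-0.002,0,0,0,0,0,0]]}}

```text
t: 14.48
tool_pos: [0.6657, 0.1724, -0.0098]
orientation: [-180.0, -0.1, 170.0]
ft_force: [-5.2, -2.0, 2.6]
gripper_width: 0.0427
grasp_force: 2.3
```

Request:
{"method": "servo_tool", "body": {"series": [[-0.002,0,0,0,0,0,0],[-0.001,0,0,0,0,0,0],[0,0,0,0,0,0,0]]}}

```text
t: 14.85
tool_pos: [0.6684, 0.1718, -0.0098]
orientation: [-180.0, -0.1, 170.0]
ft_force: [-6.5, -0.5, 2.6]
gripper_width: 0.0424
grasp_force: 3.2
```

```bash
python3 sd.py
```

```text
[233 195  19  17 215] [0.7103 0.21   0.03  ]
14.9 [ 0.6683809   0.17182827 -0.00986906] [-5.67580644 -1.19075298  2.75971989]
```

The force holds at about 6 N, and the axis works out at bar x ≈ −0.044, so it rests on the bar. Settle, back off slowly, then clear the view.

Request:
{"method": "servo_tool", "body": {"series": [[-0.001,0,0,0,0,0,0],[0,0,0,0,0,0,0],[0.001,0,0,0,0,0,0],[0.001,0,0,0,0,0,0],[0.001,0,0,0,0,0,0]]}}

```text
t: 15.52
tool_pos: [0.6674, 0.1724, -0.0096]
orientation: [180.0, 0.0, 170.0]
ft_force: [-0.2, 0.1, 0.6]
gripper_width: 0.0426
grasp_force: 0.0
```

Request:
{"method": "servo_tool", "body": {"series": [[0.001,0,0,0,0,0,0],[0.001,0,0,0,0,0,0],[0.002,0,0,0,0,0,0],[0.005,0,0,0,0,0,0],[0.015,0,0,0,0,0,0]]}}

```text
t: 16.15
tool_pos: [0.6433, 0.1765, -0.0098]
orientation: [180.0, 0.0, 170.0]
ft_force: [-0.5, 0.1, 0.7]
gripper_width: 0.0427
grasp_force: 0.0
```

Request:
{"method": "servo_tool", "body": {"series": [[0.03,0,0,0,0,0,0],[0.05,0,-0.03,0,0,0,0],[0.03,0,-0.05,0,0,0,0],[0.05,0,-0.03,0,0,0,0],[0.06,0,0,0,0,0,0]]}}

```text
t: 16.77
tool_pos: [0.4268, 0.2155, 0.1025]
orientation: [179.8, 0.2, 170.0]
ft_force: [0.3, 1.2, -0.3]
gripper_width: 0.0429
grasp_force: 0.0
```

Request:
{"method": "servo_tool", "body": {"series": [[0.06,0,0,0,0,0,0],[0.05,0,0,0,0,0,0],[0,0,0,0,0,0,0]]}}

```text
t: 17.15
tool_pos: [0.3157, 0.2339, 0.1005]
orientation: [180.0, -0.0, 170.2]
ft_force: [1.2, -0.3, -0.3]
gripper_width: 0.0425
grasp_force: 0.0
```

Run:
```python
from m import *
c=optics.snapshot("top"); meas(c); c=optics.snapshot("top"); meas(c); cv2.imwrite("pics/t3.png",cv2.resize(c["frame"][120:320,200:440,::-1],None,fx=3,fy=3))
s=monitor.get_state(); print(s["t"],s["tool_pos"])
```

```text
blue [(128, [284.3, 157.9]), (127, [314.1, 164.0])]
  mid [0.707  0.1563 0.03  ] len 0.095 yaw -10.4 bar xy [-0.0441  0.1516]
orange [(131, [328.9, 203.3]), (117, [359.5, 207.5])]
  mid [0.5704 0.0133 0.03  ] len 0.097 yaw -6.7 bar xy [-0.1542 -0.0127]
green [(162, [376.5, 212.1]), (122, [406.8, 218.8])]
  mid [ 0.5419 -0.1377  0.03  ] len 0.099 yaw -11.2 bar xy [-0.1565 -0.1663]
blue [(128, [284.3, 157.9]), (127, [314.2, 163.8])]
  mid [0.7073 0.1561 0.03  ] len 0.096 yaw -10.0 bar xy [-0.0437  0.1514]
orange [(134, [328.9, 203.3]), (115, [359.5, 207.5])]
  mid [0.5703 0.0133 0.03  ] len 0.097 yaw -6.6 bar xy [-0.1543 -0.0127]
green [(161, [376.5, 212.2]), (122, [406.8, 218.9])]
  mid [ 0.5417 -0.1377  0.03  ] len 0.099 yaw -11.1 bar xy [-0.1566 -0.1664]
17.25 [0.31854031 0.23408314 0.10063316]
```

View pics/t3.png

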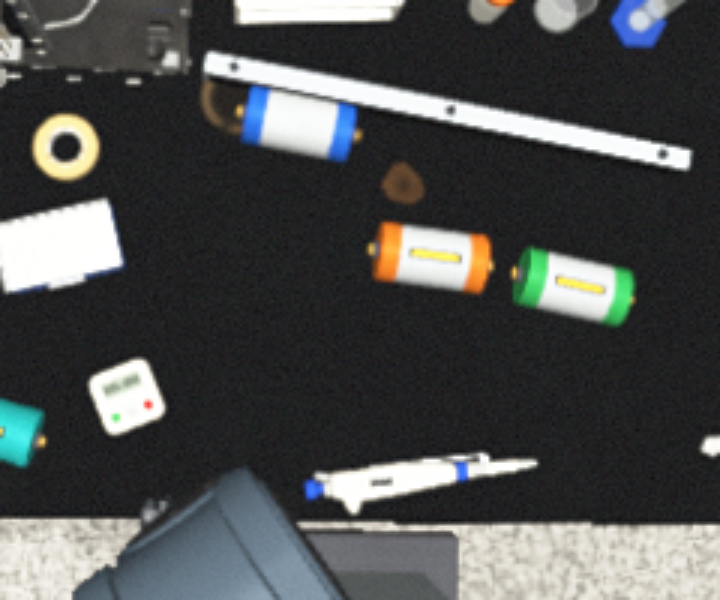

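The blue cartridge lies still along the bar at crop (300,123), bar x −0.044, parallel, with its strip rolled underneath. Orange (432,257) and green (575,285) haven't moved.

```bash
python3 -c "
from bench import arm; print(arm.job_done())"
```

```text
the job is handed in; nothing more can be done
None
```

The blue-capped cartridge was rolled to the stop bar by pushing it from behind with the fingers, not with a flat hand on top. It lies still and parallel to the bar, about 2 mm from its rubber face by measurement, with orange and green unmoved; the job was handed in at about 17 s, and no verdict was returned.

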